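# Air the insole box with its lid lever

### The arm

A 7-joint arm with a two-finger parallel gripper is mounted at the origin on the work surface. World frame = base frame: x ahead of the robot, y to its left, z up, the work surface at z = 0. Lengths are in m, angles in rad, forces in N, time in s.
With the tool pointing down it reaches from about 0.4 to 0.85 m from the base axis. Payload 10.4 kg.
Tool frame: the origin (TCP) lies between the finger pads; the fingertips stand 19 mm ahead of it and the grasp point (between the pads) is the TCP; z points along the fingers, y is the direction in which the jaws open and shut (so a half turn about z gives the same grasp; the last joint's range is limited). The gripper opens to 85 mm and grips with 20 to 120 N. Pads are 22 mm wide; open, the fingers measure 114 mm over their backs; the gripper's body (76 mm by 85 mm) begins 54 mm behind the grasp point. The pads swing forward as they close: fully open they stand 13 mm farther back than shut.
Start: joints at [1.271, 0.332, -0.065, 1.46, 0.022, 1.35, -0.088], TCP at [0.171, -0.601, 0.25] pointing down, gripper open.
Joint ranges: [-2.6, 2.6], [-0.5, 2.12], [-1.47, 1.34], [0.16, 2.42], [-1.27, 4.41], [0.06, 2.06], [-2.6, 2.6]. Speed limits (rad/s): [2.22, 2.22, 2.79, 2.79, 3.14, 3.14, 3.14].

### API

Orientations are given as a unit quaternion [x, y, z, w].
In Python, from workcell import manip gives the robot as it stands.
- The arm moves only by the shell command python3 -m jog 'ROWS' [FORCE]. ROWS is JSON, a list of rows, each an object with "offset": the shift along the tool's x, y, z as a fraction of full scale, a list of three; "rotation": the turn, a rotation vector about the tool's x, y, z as a fraction of full scale, a list of three; "fingers": the opening, from -1 (shut) to 1 (fully open), so that 0 is half open. A call has 1 to 8 rows; each row shifts and turns the commanded pose from where the row before left it, along the tool's axes as they then stand; what a row does not reach is not made up. Full scale, the value 1, is 0.15 m for a shift and 2 rad for a turn. A row lasts 1/8 s, in which the tool goes at most 62.5 mm and 10.7 degrees, less where a joint would pass 70% of its speed; a pose out of reach is approached as far as the arm can. A call with a number of a shift or a turn outside -1 to 1 is refused whole. A call with a gripper value outside its range is refused whole. The fingers move at their own pace and stop on an object; FORCE is the grip in N (left out, the last holds). Time passes only in rows, so rows that do not move let the fingers close. It gives the time, the measured TCP pose, the force and the opening at its end, in the units of the state.
- manip.get_obs(): the state, without advancing time (a new reading comes with each control period).
- manip.camera(name): name is "scene" or "side" or "wrist"; returns the picture (420x560x3 uint8, red, green, blue); there is no depth.
- manip.camera_info(name): a dict with "mtx" (3x3 intrinsics, pixels), "D" ([k1, k2, p1, p2, k3] as OpenCV has them; the pictures are not rectified), "xyz" and "rotation" of the camera in the world. Camera axes: x right, y down, z forward; pixel columns grow to the right and rows downward; lengths in m; the calibration is good to about 2 mm. A picture is of the moment at which its call begins: read the wrist's pose just before it. camera_info takes no time and is no camera call; for the wrist camera it gives the pose at the moment of the call.
- manip.hand_in(): hands the job in, once; it reports no verdict.
Trained networks look in the newest picture that a camera, given by its name, has taken for a name from the list of things; names that differ only in an ending like _2 or _b are one class to them, and where a whole thing is asked for, a point or a joint stands for the part that bears it (a point fixed in the world has none). Each returns a list of dicts, best first, with "conf" (0 to 1); they miss things now and then, are a little off and sometimes report something else, mostly with a low value. They report only what shows in the picture. A call takes as long as a camera call. They do not tell look-alikes from the thing itself.
- manip.recognise(camera, query): "bbox" ([left, top, right, bottom] in pixels, round what is visible of it).
The state is a dict: "clock": time; "joint_pos": joint angles; "joint_velocities": joint speeds; "tau": joint torques, N m; "position": TCP position; "ee_rot": TCP orientation; "ft_force": force on the tool from outside, world axes, zero at the start; "torque": the same for the moment, N m; "grip_width": opening from 0.0 (shut) to 1.0 (fully open).
Only numpy, scipy, OpenCV 4.12 (cv2) and the standard library are available. Lean on these libraries where they do the work, as an engineer would, in place of code of your own. Each camera call takes 0.05 s, during which the arm holds its last target. There are 200 camera calls.

### The job

Air the clear box that has the yellow insole in it: press its front lever all the way down with the fingertips so that the linked lid stands wide open, and keep it there for about three seconds. Then ease the lever back up slowly, never letting it slip away, so that the lid settles fully shut without slamming, and move clear. Work the lid by its lever only, leave the other box shut, and do not move, pick up or knock over the things standing about.

Things in the scene. Friction and masses are not known exactly. Their poses are not given: they have to be found in the camera images.
- insole_box: clear acrylic box on a white base, fixed to the table, with a yellow insole on its floor; 170 mm (x) by 150 mm (y) by 125 mm high. Origin: centre of its underside; x points from the lever side (front, roughly facing the robot) to the lid's hinge, z up. The other box looks the same but holds a dark brush and a round tin; which one is left or right changes.
- insole_press (a point): centre of the top of this box's black lever paddle (60 mm in y, 45 in x, 8 thick), the place to press; moves with it. At rest: 205 mm towards box -x of the box origin, 81 mm above the table, free end sloping up 0.2 rad; fully down: 34 mm up, sloping down 0.22. Arc: radius 113 mm about a level axis along box y, 95 mm in front of the box origin, 55 mm up.
- insole_lever (a joint): angle of this lever: 0 at rest (up), 0.42 rad at its firm stop (fully pressed). Pressing takes about 2 to 7 N (least when open) at the paddle; it does not stay down: the lid's weight pushes it back up.
- insole_lid_angle (a joint): angle of this box's lid, always 2.75 times the lever's: 0 shut, 1.155 rad fully open. Let go from open, it drops shut in about half a second at over 2 rad/s: a slam. Eased down over two seconds or more it does not slam. Let go only once the lid is shut and the paddle back at its rest height.
- insole_lid: this box's clear lid, white-rimmed, 176 by 160 mm, 5 mm thick; origin at the middle of its front edge; its hinge is 170 mm behind that (box +x), along the box's rear top edge, 128 mm up. Opening, its front edge rises and swings back, away from the lever. To be moved by the lever only.
- polish_box: the other clear box, same size, frame and mechanism, holding a dark brush and a small tin; fixed; to be left shut
- polish_lid_angle (a joint): lid angle of the other box, 0 shut; to stay shut
- boot_brush: loose red boot brush with dark bristles down, body 165 by 58 mm, 40 mm high, short handle to its -x end (reaching 141 mm from the origin); origin at the centre of its underside
- scraper: loose steel spoon-shaped scraper lying flat along its x, about 200 mm long; origin under its middle
- jar: loose closed glass jar, 68 mm across, 85 mm high; origin at the centre of its underside
- tin: loose round shoe-polish tin, 76 mm across, 26 mm high; origin at the centre of its underside
Mind the look-alikes: they are no part of the job. Of the things that look like the jar, take the one that is nearest to the robot's base at the start.

How it is judged:
By the outcome, as a careful person would: the job done as asked, in the order asked, and still so for the second after the job is handed in, with the robot touching nothing.
It also fails if it takes over 48 s, if anything falls off the work surface, if the arm or the gripper's body presses on something with over 40 N, if the wrist force passes 120 N, or if a joint passes its speed limit or range.

## Working session

There is one attempt and no reset: what is moved stays moved. The work goes in short steps, Python scripts to look and compute and a shell command to move; the robot and the scene stay as the last step left them, time stands still between calls to the robot, and variables do not carry over. Pictures are saved under pics/ and viewed, about 8 in all and at most 12, crops included, and the job is handed in when it is done.

```bash
mkdir -p pics; ls
python3 - <<'E'
from workcell import manip
import cv2,numpy as np
o=manip.get_obs()
print({k:np.round(v,3).tolist() for k,v in o.items()})
for c in ["scene","side"]:
    im=manip.camera(c); cv2.imwrite(f"pics/{c}0.png",im[:,:,::-1])
    i=manip.camera_info(c); print(c,i)
    for q in ["insole_box","insole_press","polish_box","insole_lid","jar","boot_brush","scraper","tin"]:
        print(q,[(np.round(d["bbox"]).tolist(),round(d["conf"],2)) for d in manip.recognise(c,q)][:4])
print(manip.get_obs()["clock"])
E
```

```text
pics
{'clock': 0.0, 'joint_pos': [1.271, 0.333, -0.065, 1.461, 0.022, 1.35, -0.089], 'joint_velocities': [-0.0, 0.0, 0.001, 0.0, 0.0, 0.001, -0.001], 'tau': [0.0, -62.546, 0.049, -39.161, 0.016, 0.01, 0.0], 'position': [0.171, -0.601, 0.25], 'ee_rot': [0.99, 0.138, -0.0, -0.001], 'ft_force': [-0.809, 0.123, 0.137], 'torque': [0.036, 0.028, -0.028], 'grip_width': 1.003}
scene {'mtx': array([[474.33774433,   0.        , 276.62700006],
       [  0.        , 474.33774433, 205.80765488],
       [  0.        ,   0.        ,   1.        ]]), 'D': array([-0.11971613,  0.        ,  0.        ,  0.        ,  0.        ]), 'xyz': array([1.55859688, 0.61815922, 1.5917603 ]), 'rotation': array([ 0.4705301 ,  0.82135073, -0.27993735, -0.16006088])}
insole_box [([262.0, 195.0, 316.0, 276.0], 0.79)]
insole_press [([294.0, 197.0, 313.0, 259.0], 0.5)]
polish_box [([181.0, 152.0, 237.0, 224.0], 0.67)]
insole_lid [([264.0, 214.0, 317.0, 261.0], 0.81)]
jar [([340.0, 247.0, 363.0, 277.0], 0.92), ([416.0, 242.0, 439.0, 268.0], 0.59), ([379.0, 231.0, 396.0, 253.0], 0.58)]
boot_brush [([145.0, 148.0, 196.0, 
[... 237 characters left out ...]
  ,   0.        ,   1.        ]]), 'D': array([-0.1162042,  0.       ,  0.       ,  0.       ,  0.       ]), 'xyz': array([0.24168917, 1.51462579, 0.96163333]), 'rotation': array([-0.09338529,  0.85677744, -0.50385821,  0.05777985])}
insole_box [([212.0, 209.0, 314.0, 267.0], 0.72)]
insole_press [([228.0, 229.0, 314.0, 268.0], 0.91)]
polish_box [([258.0, 162.0, 341.0, 210.0], 0.77)]
insole_lid [([211.0, 208.0, 272.0, 240.0], 0.69)]
jar [([274.0, 299.0, 295.0, 338.0], 0.61), ([232.0, 272.0, 251.0, 306.0], 0.57), ([271.0, 338.0, 298.0, 381.0], 0.56)]
boot_brush []
scraper [([327.0, 207.0, 377.0, 218.0], 0.78), ([214.0, 206.0, 271.0, 239.0], 0.75)]
tin [([320.0, 233.0, 346.0, 248.0], 0.64)]
0.9
```

Run:
```python
import cv2
a=cv2.imread("pics/scene0.png")[130:330,120:450]; cv2.imwrite("pics/s1.png",cv2.resize(a,(792,480),interpolation=cv2.INTER_CUBIC))
a=cv2.imread("pics/side0.png")[140:400,160:400]; cv2.imwrite("pics/s2.png",cv2.resize(a,None,fx=2.3,fy=2.3,interpolation=cv2.INTER_CUBIC))
```

```text
(no output)
```

View pics/s1.png

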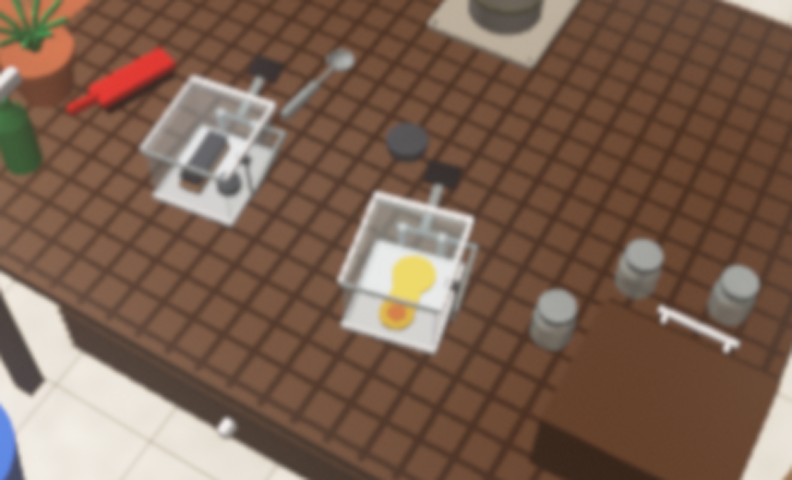

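View pics/s2.png

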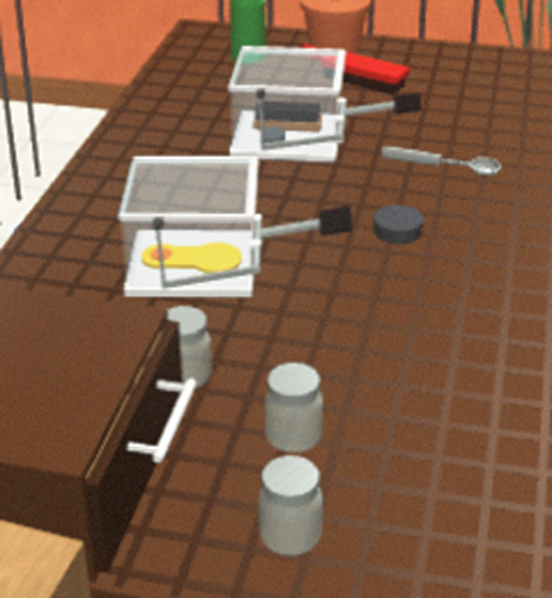

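The scene picture has the yellow-insole box at crop (410,270), i.e. about pixel (290,243), with its paddle at (304,203). The look-alike is the brush-and-tin box at about (209,192), with its paddle at (230,159). The side picture agrees: insole paddle at (306,236), other paddle at (337,184). I'll fit the box pose from its corners.

```bash
cat > h.py <<'E'
from workcell import manip
import cv2,numpy as np
from scipy.optimize import least_squares
from scipy.spatial.transform import Rotation as R
def proj(c,P,i=None):
    i=i or manip.camera_info(c); r=R.from_quat(i["rotation"]).inv()
    return cv2.projectPoints(np.atleast_2d(np.array(P,float)),r.as_rotvec(),-r.apply(i["xyz"]),i["mtx"],i["D"])[0][:,0]
def b2w(p,P):
    c,s=np.cos(p[2]),np.sin(p[2]); P=np.array(P,float)
    return np.c_[p[0]+c*P[:,0]-s*P[:,1],p[1]+s*P[:,0]+c*P[:,1],P[:,2]]
E
python3 - <<'E'
from h import *
S=lambda u,v:(120+u/2.4,130+v/2.4)
D=lambda u,v:(160+u/2.3,140+v/2.3)
lx0,lx1=-.089,.087
sc=[([.085,-.075,0],S(342,325)),([.085,.075,0],S(436,352)),([lx0,-.08,.128],S(377,194)),([lx0,.08,.128],S(473,217)),([lx1,-.08,.128],S(340,283)),([-.205,0,.081],S(442,174))]
# lid y order set from camera geometry
sd=[([.085,.075,0],D(127,293)),([-.085,.075,0],D(254,293)),([lx0,-.08,.128],D(256,158)),([lx1,-.08,.128],D(135,158)),([lx0,.08,.128],D(258,217)),([lx1,.08,.128],D(122,217)),([-.205,0,.081],D(336,220))]
A,a=zip(*sc);B,b=zip(*sd)
f=lambda p:np.r_[(proj("scene",b2w(p,A))-a).ravel(),(proj("side",b2w(p,B))-b).ravel()]
for y0 in(0,):
    r=least_squares(f,[.6,0,y0],loss="soft_l1"); print(r.x,r.cost); print(np.round(r.fun.reshape(-1,2),1).tolist())
p=r.x
print("press",b2w(p,[[-.205,0,.081]]),"axis",b2w(p,[[-.095,0,.055]]))
def tri(u,v):
    g=lambda q:np.r_[(proj("scene",q)-u).ravel(),(proj("side",q)-v).ravel()]
    return least_squares(g,[.5,0,.1]).x.round(3)
print("paddle tri",tri(S(442,174),D(336,220)),"other",tri(S(264,68),D(407,103)))
print("tin",tri(S(408,140),D(398,224)), "jars",tri(S(555,320),D(190,350)),tri(S(640,270),D(293,408)),tri(S(735,297),D(291,505)))
print(proj("scene",[[0,0,0],[.17,-.6,.25]]))
E
```

```text
[0.67757842 0.15534053 0.21328256] 7.975609760206567
[[1.1, -0.2], [-0.9, -0.9], [-0.7, 0.0], [-0.7, 0.9], [-0.3, -0.5], [-0.1, -1.5], [1.3, 0.7], [-1.0, 0.8], [-0.0, 1.0], [0.0, 1.0], [-2.2, 0.7], [-0.2, 0.7], [0.6, -1.4]]
press [[0.47722344 0.11194834 0.081     ]] axis [[0.58473099 0.13523195 0.055     ]]
paddle tri [0.479 0.114 0.076] other [ 0.428 -0.283  0.075]
tin [0.401 0.006 0.015] jars [0.615 0.393 0.035] [0.464 0.476 0.04 ] [0.434 0.63  0.041]
[[329.88389064 134.95549395]
 [201.65423806  72.552669  ]]
```

The fit is good to about a pixel: the box is at (0.678, 0.155) with yaw 0.213, and the paddle is at (0.478, 0.113, 0.08). The other paddle is at (0.428, −0.283), clear of this one. I'll shut the fingers and move over in an arc at safe height.

```bash
python3 -m jog '[{"offset":[0.27,-0.18,0],"rotation":[0,0,0],"fingers":-1},{"offset":[0.27,-0.18,0],"rotation":[0,0,0],"fingers":-1},{"offset":[0.27,-0.18,0],"rotation":[0,0,0],"fingers":-1},{"offset":[0.27,-0.18,0],"rotation":[0,0,0],"fingers":-1},{"offset":[0.27,-0.18,0],"rotation":[0,0,0],"fingers":-1},{"offset":[0.27,-0.18,0],"rotation":[0,0,0],"fingers":-1},{"offset":[0.27,-0.18,0],"rotation":[0,0,0],"fingers":-1},{"offset":[0.27,-0.18,0],"rotation":[0,0,0],"fingers":-1}]'
```

```text
clock: 1.9
position: [0.4243, -0.3036, 0.2506]
ee_rot: [0.99, 0.138, 0.0, 0.0]
ft_force: [0.3, -0.2, -0.1]
grip_width: -0.001
```

```bash
python3 -m jog '[{"offset":[0.137,-0.32,0],"rotation":[0,0,0],"fingers":-1},{"offset":[0.137,-0.32,0],"rotation":[0,0,0],"fingers":-1},{"offset":[0.137,-0.32,0],"rotation":[0,0,0],"fingers":-1},{"offset":[0.137,-0.32,0],"rotation":[0,0,0],"fingers":-1},{"offset":[0.137,-0.32,0],"rotation":[0,0,0],"fingers":-1},{"offset":[0.137,-0.32,0.1],"rotation":[0,0,0],"fingers":-1},{"offset":[0.137,-0.32,0.1],"rotation":[0,0,-0.03],"fingers":-1},{"offset":[0.137,-0.32,0.1],"rotation":[0,0,0],"fingers":-1}]'
python3 - <<'E'
from h import *
o=manip.get_obs(); i=manip.camera_info("wrist"); im=manip.camera("wrist")
print(o["position"],o["ee_rot"],i["xyz"])
p=[.6776,.1553,.2133]
c=np.array([[-.205+dx*.98,dy,.081-dx*.2] for dx,dy in[(0,0),(-.0225,-.03),(-.0225,.03),(.0225,.03),(.0225,-.03)]])
uv=proj("wrist",b2w(p,c),i); print(uv)
im=im[:,:,::-1].copy()
cv2.polylines(im,[uv[1:].round().astype(int)],True,(0,255,0),1)
cv2.imwrite("pics/w0.png",im)
E
```

```text
clock: 2.9
position: [0.4737, 0.1112, 0.2052]
ee_rot: [0.986, 0.168, 0.001, 0.0]
ft_force: [0.7, -0.1, 0.7]
grip_width: -0.0
[0.47374358 0.11122625 0.20521593] [9.85825456e-01 1.67773013e-01 5.84929717e-04 2.08581807e-04] [0.54772895 0.13646646 0.32865149]
[[275.17188459 202.48301759]
 [312.14183348 237.6908182 ]
 [230.43660951 228.2907134 ]
 [237.23149621 166.36582651]
 [320.29374638 176.47011511]]
```

View pics/w0.png

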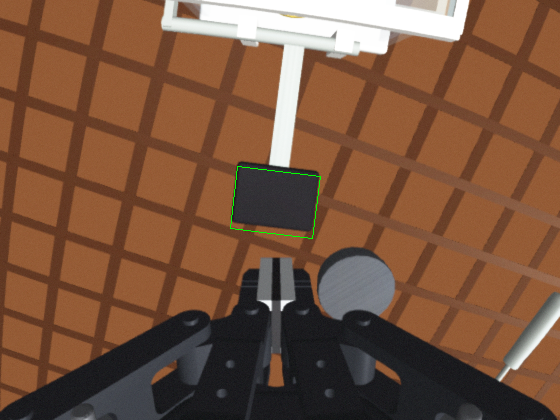

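The wrist view confirms it. The paddle is at (278,197), within about 3 mm of the predicted outline and on the insole box (yellow at the top edge). The tin at (356,285) is clear of the tips. Next I'll go down to just above the paddle, then press gently.

```bash
python3 -m jog '[{"offset":[0.02,0,0.16],"rotation":[0,0,0],"fingers":-1},{"offset":[0.02,0,0.16],"rotation":[0,0,0],"fingers":-1},{"offset":[0,0,0.16],"rotation":[0,0,0],"fingers":-1},{"offset":[0,0,0.13],"rotation":[0,0,0],"fingers":-1},{"offset":[0,0,0],"rotation":[0,0,0],"fingers":-1}]'
python3 -m jog '[{"offset":[0,0,0.03],"rotation":[0,0,0],"fingers":-1},{"offset":[0,0,0.03],"rotation":[0,0,0],"fingers":-1},{"offset":[0,0,0.03],"rotation":[0,0,0],"fingers":-1},{"offset":[0,0,0.03],"rotation":[0,0,0],"fingers":-1}]'
```

```text
clock: 3.58
position: [0.4784, 0.1114, 0.1128]
ee_rot: [0.986, 0.168, -0.001, -0.0]
ft_force: [0.2, 0.2, -0.1]
grip_width: 0.0
clock: 4.08
position: [0.4793, 0.1117, 0.096]
ee_rot: [0.986, 0.168, 0.0, 0.0]
ft_force: [-2.2, -0.2, 5.4]
grip_width: 0.0
```

Contact came at about z≈0.099, as predicted. I'll press down another 40 mm and then check.

```bash
python3 -m jog '[{"offset":[0,0,0.033],"rotation":[0,0,0],"fingers":-1},{"offset":[0,0,0.033],"rotation":[0,0,0],"fingers":-1},{"offset":[0,0,0.033],"rotation":[0,0,0],"fingers":-1},{"offset":[0,0,0.033],"rotation":[0,0,0],"fingers":-1},{"offset":[0,0,0.033],"rotation":[0,0,0],"fingers":-1},{"offset":[0,0,0.033],"rotation":[0,0,0],"fingers":-1},{"offset":[0,0,0.033],"rotation":[0,0,0],"fingers":-1},{"offset":[0,0,0.02],"rotation":[0,0,0],"fingers":-1}]'
python3 -m jog '[{"offset":[0,0,0.02],"rotation":[0,0,0],"fingers":-1},{"offset":[0,0,0],"rotation":[0,0,0],"fingers":-1}]'
```

```text
clock: 5.08
position: [0.4798, 0.1119, 0.0581]
ee_rot: [0.986, 0.168, 0.001, -0.0]
ft_force: [0.7, -0.0, 3.2]
grip_width: -0.001
clock: 5.32
position: [0.4794, 0.1117, 0.0551]
ee_rot: [0.986, 0.168, 0.0, -0.0]
ft_force: [0.7, -0.7, 1.9]
grip_width: 0.001
```

```bash
for k in 1 2; do python3 -m jog '[{"offset":[0,0,0.013],"rotation":[0,0,0],"fingers":-1},{"offset":[0,0,0],"rotation":[0,0,0],"fingers":-1}]'; done
```

```text
clock: 5.58
position: [0.4796, 0.1118, 0.0545]
ee_rot: [0.986, 0.168, 0.0, 0.0]
ft_force: [-6.0, -1.6, 21.2]
grip_width: -0.002
clock: 5.82
position: [0.4798, 0.1119, 0.054]
ee_rot: [0.986, 0.168, 0.0, 0.001]
ft_force: [-15.3, -5.2, 45.2]
grip_width: -0.003
```

The firm stop is reached. I'll ease back one step so the push is moderate, look, and hold.

```bash
python3 -m jog '[{"offset":[0,0,-0.013],"rotation":[0,0,0],"fingers":-1},{"offset":[0,0,0],"rotation":[0,0,0],"fingers":-1}]'
python3 - <<'E'
from h import *
im=manip.camera("side")[:,:,::-1]
cv2.imwrite("pics/side1.png",cv2.resize(im[140:320,160:400],None,fx=2.3,fy=2.3))
E
python3 -m jog '[{"offset":[0,0,0],"rotation":[0,0,0],"fingers":-1},{"offset":[0,0,0],"rotation":[0,0,0],"fingers":-1},{"offset":[0,0,0],"rotation":[0,0,0],"fingers":-1},{"offset":[0,0,0],"rotation":[0,0,0],"fingers":-1},{"offset":[0,0,0],"rotation":[0,0,0],"fingers":-1},{"offset":[0,0,0],"rotation":[0,0,0],"fingers":-1},{"offset":[0,0,0],"rotation":[0,0,0],"fingers":-1},{"offset":[0,0,0],"rotation":[0,0,0],"fingers":-1}]'
```

```text
clock: 6.08
position: [0.4796, 0.1118, 0.0545]
ee_rot: [0.986, 0.168, 0.0, 0.0]
ft_force: [-5.1, -1.7, 21.1]
grip_width: -0.003
clock: 7.12
position: [0.4796, 0.1119, 0.0545]
ee_rot: [0.986, 0.168, 0.0, 0.0]
ft_force: [-6.0, -1.7, 20.1]
grip_width: -0.0
```

View pics/side1.png

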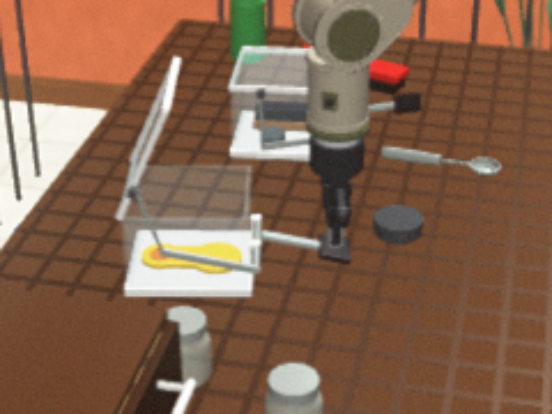

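The lid stands wide open (rim from (125,215) to (178,60)) with the tip on the paddle at (335,245), and the other box is shut. I'll finish the hold, then ease up at about 12–15 mm/s.

```bash
Z='{"offset":[0,0,0],"rotation":[0,0,0],"fingers":-1}'; true
python3 -m jog '[{"offset":[0,0,0],"rotation":[0,0,0],"fingers":-1},{"offset":[0,0,0],"rotation":[0,0,0],"fingers":-1},{"offset":[0,0,0],"rotation":[0,0,0],"fingers":-1},{"offset":[0,0,0],"rotation":[0,0,0],"fingers":-1},{"offset":[0,0,0],"rotation":[0,0,0],"fingers":-1},{"offset":[0,0,0],"rotation":[0,0,0],"fingers":-1},{"offset":[0,0,0],"rotation":[0,0,0],"fingers":-1},{"offset":[0,0,0],"rotation":[0,0,0],"fingers":-1}]'
python3 -m jog '[{"offset":[0,0,0],"rotation":[0,0,0],"fingers":-1},{"offset":[0,0,0],"rotation":[0,0,0],"fingers":-1},{"offset":[0,0,0],"rotation":[0,0,0],"fingers":-1},{"offset":[0,0,0],"rotation":[0,0,0],"fingers":-1},{"offset":[0,0,0],"rotation":[0,0,0],"fingers":-1}]'
python3 -m jog '[{"offset":[0,0,-0.01],"rotation":[0,0,0],"fingers":-1},{"offset":[0,0,-0.01],"rotation":[0,0,0],"fingers":-1},{"offset":[0,0,-0.01],"rotation":[0,0,0],"fingers":-1},{"offset":[0,0,-0.01],"rotation":[0,0,0],"fingers":-1},{"offset":[0,0,-0.01],"rotation":[0,0,0],"fingers":-1},{"offset":[0,0,-0.01],"rotation":[0,0,0],"fingers":-1},{"offset":[0,0,-0.01],"rotation":[0,0,0],"fingers":-1},{"offset":[0,0,-0.01],"rotation":[0,0,0],"fingers":-1}]'
python3 -m jog '[{"offset":[0,0,-0.01],"rotation":[0,0,0],"fingers":-1},{"offset":[0,0,-0.01],"rotation":[0,0,0],"fingers":-1},{"offset":[0,0,-0.01],"rotation":[0,0,0],"fingers":-1},{"offset":[0,0,-0.01],"rotation":[0,0,0],"fingers":-1},{"offset":[0,0,-0.01],"rotation":[0,0,0],"fingers":-1},{"offset":[0,0,-0.01],"rotation":[0,0,0],"fingers":-1},{"offset":[0,0,-0.01],"rotation":[0,0,0],"fingers":-1},{"offset":[0,0,-0.01],"rotation":[0,0,0],"fingers":-1}]'
python3 -m jog '[{"offset":[0,0,-0.01],"rotation":[0,0,0],"fingers":-1},{"offset":[0,0,-0.01],"rotation":[0,0,0],"fingers":-1},{"offset":[0,0,-0.01],"rotation":[0,0,0],"fingers":-1},{"offset":[0,0,-0.01],"rotation":[0,0,0],"fingers":-1},{"offset":[0,0,-0.01],"rotation":[0,0,0],"fingers":-1},{"offset":[0,0,-0.01],"rotation":[0,0,0],"fingers":-1},{"offset":[0,0,-0.01],"rotation":[0,0,0],"fingers":-1},{"offset":[0,0,-0.01],"rotation":[0,0,0],"fingers":-1}]'
```

```text
clock: 8.12
position: [0.4796, 0.1118, 0.0545]
ee_rot: [0.986, 0.168, 0.0, 0.0]
ft_force: [-5.5, -1.4, 20.7]
grip_width: 0.004
clock: 8.75
position: [0.4796, 0.1118, 0.0545]
ee_rot: [0.986, 0.168, 0.0, 0.0]
ft_force: [-6.1, -2.3, 21.1]
grip_width: 0.002
clock: 9.75
position: [0.4792, 0.1117, 0.0653]
ee_rot: [0.986, 0.168, -0.0, 0.0]
ft_force: [-1.1, -1.3, 2.3]
grip_width: -0.0
clock: 10.75
position: [0.4793, 0.1117, 0.0773]
ee_rot: [0.986, 0.168, 0.0, 0.0]
ft_force: [-2.3, -0.6, 3.1]
grip_width: -0.003
clock: 11.75
position: [0.4796, 0.1118, 0.0895]
ee_rot: [0.986, 0.168, 0.0, -0.0]
ft_force: [3.6, 0.5, 3.2]
grip_width: 0.0
```

```bash
python3 -m jog '[{"offset":[0,0,-0.006],"rotation":[0,0,0],"fingers":-1},{"offset":[0,0,-0.006],"rotation":[0,0,0],"fingers":-1},{"offset":[0,0,-0.006],"rotation":[0,0,0],"fingers":-1},{"offset":[0,0,-0.006],"rotation":[0,0,0],"fingers":-1},{"offset":[0,0,-0.006],"rotation":[0,0,0],"fingers":-1},{"offset":[0,0,-0.006],"rotation":[0,0,0],"fingers":-1},{"offset":[0,0,-0.006],"rotation":[0,0,0],"fingers":-1},{"offset":[0,0,-0.006],"rotation":[0,0,0],"fingers":-1}]'
python3 -m jog '[{"offset":[0,0,-0.006],"rotation":[0,0,0],"fingers":-1},{"offset":[0,0,-0.006],"rotation":[0,0,0],"fingers":-1},{"offset":[0,0,-0.006],"rotation":[0,0,0],"fingers":-1},{"offset":[0,0,-0.006],"rotation":[0,0,0],"fingers":-1}]'
python3 -m jog '[{"offset":[0,0,-0.006],"rotation":[0,0,0],"fingers":-1},{"offset":[0,0,-0.006],"rotation":[0,0,0],"fingers":-1},{"offset":[0,0,-0.006],"rotation":[0,0,0],"fingers":-1},{"offset":[0,0,-0.006],"rotation":[0,0,0],"fingers":-1}]'
```

```text
clock: 12.75
position: [0.4792, 0.1117, 0.0965]
ee_rot: [0.986, 0.168, 0.0, 0.0]
ft_force: [3.1, 0.7, 3.2]
grip_width: 0.001
clock: 13.25
position: [0.4792, 0.1117, 0.1001]
ee_rot: [0.986, 0.168, 0.0, 0.0]
ft_force: [2.8, 1.3, 2.9]
grip_width: 0.0
clock: 13.75
position: [0.4783, 0.1114, 0.103]
ee_rot: [0.986, 0.168, -0.001, 0.0]
ft_force: [0.6, 0.1, -0.8]
grip_width: -0.004
```

The contact force dropped to zero between z=0.100 and 0.103, so the paddle is back at rest height. I'll rise clear and check.

```bash
python3 -m jog '[{"offset":[0,0,-0.01],"rotation":[0,0,0],"fingers":-1},{"offset":[0,0,-0.03],"rotation":[0,0,0],"fingers":-1},{"offset":[0,0,-0.1],"rotation":[0,0,0],"fingers":-1},{"offset":[0,0,-0.25],"rotation":[0,0,0],"fingers":-1},{"offset":[0,0,-0.3],"rotation":[0,0,0],"fingers":-1},{"offset":[0,0,-0.3],"rotation":[0,0,0],"fingers":-1},{"offset":[0,0,0],"rotation":[0,0,0],"fingers":-1},{"offset":[0,0,0],"rotation":[0,0,0],"fingers":-1}]'
python3 - <<'E'
from h import *
im=manip.camera("side")[:,:,::-1]; a=cv2.resize(im[140:380,160:400],(480,480))
im=manip.camera("scene")[:,:,::-1]; b=cv2.resize(im[140:280,160:320],(320,280))
b=cv2.copyMakeBorder(b,0,200,0,0,cv2.BORDER_CONSTANT); cv2.imwrite("pics/fin.png",np.hstack([a,b]))
E
```

```text
clock: 14.75
position: [0.479, 0.1116, 0.2522]
ee_rot: [0.986, 0.168, 0.0, 0.0]
ft_force: [-0.2, 0.1, -0.4]
grip_width: -0.001
```

View pics/fin.png

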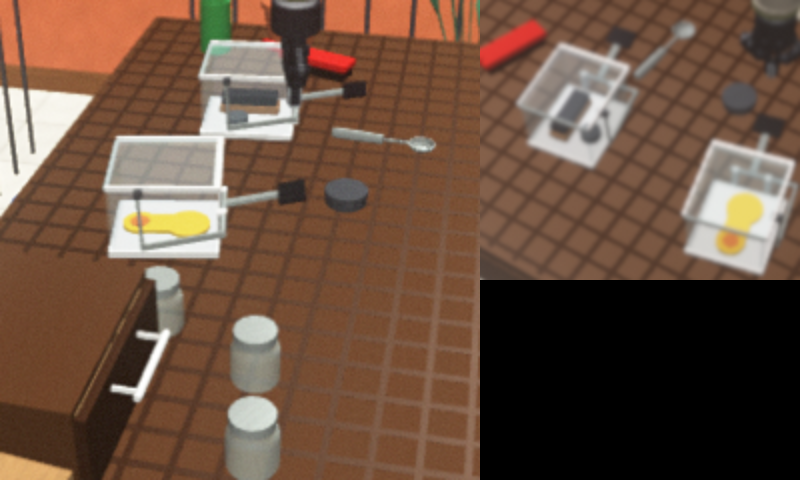

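Both lids are shut, the paddle at (292,190) is back up, the gripper is well clear, and nothing has moved. Handing in.

```bash
python3 -c "
from workcell import manip
print(manip.hand_in())"
```

```text
the job is handed in; nothing more can be done
None
```

The job is done and handed in at about 15 s on the robot's clock. I pressed the insole box's lever to its firm stop with the closed fingertips. A side picture taken during the hold showed the lid wide open.

- **Hold:** the lever stayed at the stop for about 3.2 s. The push reached about 45 N for a moment on reaching the stop, then I eased it back to about 20 N for the hold. That peak was on the fingertips and well under the 120 N wrist limit.
- **Closing:** I eased the lever up over about 5 s. Every reading showed the fingertips still pressing on the paddle (about 2–4 N) until it reached its rest height, where the force fell to zero.
- **Last checks:** in the final side and scene pictures both lids are shut and the paddle is up. The tin, scraper, brush and jars look to be where they started; I judged that by eye and did not measure it. The gripper is about 15 cm above the paddle and touching nothing. None of the checks failed or disagreed.

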